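Bring the brass flask under the bench press and keep it under pressure

TASK

On the green flask press, turn the four-place carousel one place so that the brass flask clicks in under the red-ringed pressure pad, then pump the handle until the ram has lifted the flask out of its nest and squeezed it firmly against the pad. Finish while holding: keep pushing the handle down firmly so that the pressure stays on, and do not let go. Leave the grey flask down in its nest and the things round the press where they are.

Things in the scene. Friction and masses are not known exactly. Their poses are not given: they have to be found in the camera images.
- press: Green cast bench press fixed to the bench. Origin: on the bench under the carousel axle; x runs to the back (ram, C-column), y left, z up. Base: x -73 to 188, y -200 to 85 mm. Ram, pad and the carousel's back place share a vertical axis at x = 80, y = 0. Head over it: x 40 to 175, y -33 to 33, z 154 to 246 mm; column behind x = 131. Above the front (x < 30 mm) all is open.
- carousel_angle (a joint): Angle of the aluminium carousel about its axle, rad; 0 at start, + anticlockwise from above, to 3.4 either way. Four ring nests at 80 mm radius; at multiples of 1.571 they stand at the press's back, left, front, right and a spring plunger clicks in (pulls home from within 0.1 rad; about 6 N at a pin to leave). Else it stays where left. Seats 98, rims 103 mm above the bench; outer radius 121 mm.
- hub (a point): Top of the nut on the carousel axle, 118 mm above the bench, at press x = y = 0.
- pin_0 (a point): Top centre of a carousel pin to drag it round by: upright black post, 12 mm diameter, free for 44 mm above its spoke, top 142 mm above the bench, at 100 mm radius between two nests; 28 mm clear beside it to a flask. Starts 45 deg anticlockwise from the press's x (back left).
- pin_1 (a point): As pin_0; starts at 135 deg (front left).
- pin_2 (a point): As pin_0; starts at 225 deg (front right).
- pin_3 (a point): As pin_0; starts at 315 deg (back right).
- brass_flask: The yellow brass flask to be pressed: closed round can, 68 mm diameter, 46 mm high, about 0.5 kg, origin at the centre of its underside, z up. It starts in the left or the right nest, the grey one across from it; the back and front nests are empty. A nest leaves it 2 mm play all round.
- grey_flask: The dark grey flask of the same size, already done; it stays in its nest (it rides round with the carousel).
- pressure_pad: Steel pressure pad with a red ring round it, 50 mm diameter, fixed under the press's head; origin at the centre of its flat lower face, 154 mm above the bench, 10 mm above a flask standing in the nest.
- pad_face (a point): Centre of the pad's lower face: the point under which the flask has to stand.
- ram: The press's upright steel ram under the pad; origin on its axis, at bench height when down. Its saddle plate on top, 39 mm wide, passes through the 49 mm hole of a nest.
- saddle (a point): Centre of the top face of the ram's saddle plate.
- ram_lift (a joint): Height of the ram, m; starts at 0 to 0.004 with the saddle 86 mm + this above the bench, under the carousel. It meets the flask at 0.012 and presses it against the pad at 0.022. It rises only by pumping, in 8 mm ratchet teeth, and stays up by itself.
- handle_angle (a joint): Pump handle angle, rad: 0 up at rest (points to the press's front, 0.48 rad above level), 0.65 fully down. A spring lifts it when let go. A full stroke raises the ram 8 to 11 mm and takes 3 to 9 N at the grip; let it come right up before the next.
- handle_press (a point): On top of the rubber grip, 145 mm from the pivot, where to push; 151 mm above the bench when up, 60 mm when fully down. Once the flask meets the pad the handle goes stiff, part-way down or even near the top; each newton more here then puts about 8 N on the flask (12 N here: about 50 N). Let go, and the pressure is lost.
- handle: The pump handle itself: 13 mm steel bar with a black rubber grip (20 mm diameter, 85 to 176 mm from the pivot); origin at its pivot, which lies at the right of the base at press x = 30, y = -170 mm, 75 mm above the bench, axis along the press's y.
- blue_cast: Pale blue dental cast, 53x58x26 mm, left of the press; leave it.
- denture_pot: Red pot with a row of teeth on it, 78 mm wide, 56 mm high, left of the press; leave it.
- plaster_spatula: Plaster spatula with a red handle, 218 mm long, lying on the bench; leave it.
- bur_stand: Round blue bur stand, 61 mm wide, 32 mm high, left of the press; leave it.

How it is judged:
On the way, in this order (a step that is already met when the one before it is completed fails the run):
1. the brass flask has been indexed under the pad, still down in its nest (horizontal distance between brass_flask and pad_face below 0.006 m and z of brass_flask in the frame of press below 0.1 m and linear speed of brass_flask below 0.02 m/s), for 0.2 s.
2. the ram has lifted the brass flask off its seat (horizontal distance between brass_flask and pad_face below 0.006 m and z of brass_flask in the frame of press above 0.1015 m), for 0.05 s.
3. the brass flask is squeezed against the pad by the pushed handle (horizontal distance between brass_flask and pad_face below 0.006 m and contact force between brass_flask and pressure_pad above 20 N and contact force between brass_flask and ram above 20 N and contact force between the fingers and handle above 3 N), for 0.3 s.
At the end, for the whole second after the job is handed in: Brass flask upright on the ram, 8 mm or more above its nest seat, within 6 mm of the pad's axis, squeezed with over 20 N by ram and pad, while the fingers push the handle with over 3 N; the grey flask down in its nest; bystanders moved under 30 mm (all of step 3 and z of brass_flask in the frame of press above 0.106 m and contact force between brass_flask and the arm below 0.5 N and angle between brass_flask's own z axis and vertical below 0.05 rad and value of joint handle_angle above 0.04 rad and velocity of joint handle_angle below 0.1 rad/s and z of grey_flask in the frame of press between 0.095 and 0.101 m); the arm keeps its last pose, push and grip.
It fails at once if the grey flask is lifted or tipped out of its nest (z of grey_flask in the frame of press above 0.104 m or angle between grey_flask's own z axis and vertical above 0.2 rad).
It fails at once if something beside the press is disturbed (moved more than 30 mm) (distance of any of blue_cast, denture_pot, plaster_spatula, bur_stand from where it was at the start of the episode above 0.03 m).
It also fails if it takes over 58 s, if anything falls off the work surface, if the arm or the gripper's body presses on something with over 40 N, if the wrist force passes 120 N, or if a joint passes its speed limit or range.

ROBOT

A 6-joint arm with a two-finger parallel gripper is mounted at the origin on a cart in front of the work surface, level with it; the furniture and walls round the work are solid. World frame = base frame: x ahead of the robot, y to its left, z up, the work surface at z = 0. Lengths are in m, angles in rad, forces in N, time in s.
With the tool pointing down it reaches from about 0.325 to 0.75 m from the base axis. Payload 7.6 kg.
Tool frame: the origin (TCP) lies at the very end of the fingers, on their centre line; the grasp point (between the pads) lies 19 mm behind it; z points along the fingers, y is the line along which they close (so a half turn about z gives the same grasp; the last joint's range is limited). The gripper opens to 85 mm and grips with 20 to 120 N. Pads are 22 mm wide; open, the fingers measure 114 mm over their backs; the gripper's body (76 mm by 85 mm) begins 54 mm behind the grasp point. The pads swing forward as they close: fully open they stand 13 mm farther back than shut.
Start: joints at [-1.224, 0.052, 1.401, -0, 1.689, -0.07], TCP at [0.213, -0.48, 0.211] pointing down, gripper open.
Joint ranges: [-2.9, 2.9], [-0.91, 2.17], [0.12, 2.37], [-1.06, 4.2], [0.26, 2.73], [-2.93, 2.93]. Speed limits (rad/s): [2.57, 2.57, 3.01, 3.14, 3.14, 3.14].

INTERFACE

Orientations are given as a 3x3 rotation matrix whose columns are the frame's x, y, z axes.
In Python, from workcell import get_obs, cams, ctrl gives the robot as it stands.
- The arm moves only by the shell command python3 -m pendant 'ROWS'. ROWS is JSON, a list of rows, each a list of 7 numbers: the shift along the tool's x, y, z in units of 30 mm (1.0 is 30 mm), then the turn, a rotation vector about the tool's x, y, z in units of 6 degrees (1.0 is 6 degrees), then the closure in counts, from 0 (fully open) to 255 (shut). A call has 1 to 12 rows; each row is the pose to reach, as a shift and turn from the pose commanded when the call began, along the tool's axes at that moment; what a row does not reach only later rows make up. A row lasts 1/12 s, in which the tool goes at most 41.7 mm and 7.16 degrees, less where a joint would pass 70% of its speed; a pose out of reach is approached as far as the arm can. A call with a gripper value outside its range is refused whole. The fingers move at their own pace and stop on an object; the grip force is fixed at half the most. Time passes only in rows, so rows that repeat a pose let the fingers close. It gives the time, the measured TCP pose, the force, the opening and the grip force at its end, in the units of the state.
- get_obs(): the state, without advancing time (a new reading comes with each control period).
- cams.get_image(name): name is "scene" or "top" or "wrist"; returns a dict with "pixels" (384x512x3 uint8, blue, green, red), "K" (3x3 intrinsics, pixels), "k1" (the pictures are not rectified: a ray, as slopes to the right and down, at radius r is drawn at 1 + k1 r^2 times it, then the intrinsics apply), "R" (3x3) and "t" (3): a world point X has camera coordinates R X + t. Camera axes: x right, y down, z forward; pixel columns grow to the right and rows downward; lengths in m; the calibration is good to about 2 mm. A picture is of the moment at which its call begins. There is no depth.
- ctrl.close_job(): hands the job in; it is judged then, once.
The state is a dict: "clock": time; "joints": joint angles; "dq": joint speeds; "tau": joint torques, N m; "tcp_pos": TCP position; "ee_rot": TCP orientation; "wrist_force": force on the tool from outside, world axes, zero at the start; "wrist_torque": the same for the moment, N m; "grip_width": finger opening in m; "finger_force": force on a finger pad.
Only numpy, scipy, OpenCV 4.12 (cv2) and the standard library are available. Lean on these libraries where they do the work, as an engineer would, in place of code of your own. Each camera call takes 0.05 s, during which the arm holds its last target. There are 200 camera calls.

## Working session

There is one attempt and no reset: what is moved stays moved. The work goes in short steps, Python scripts to look and compute and a shell command to move; the robot and the scene stay as the last step left them, time stands still between calls to the robot, and variables do not carry over. Pictures are saved under pics/ and viewed, at most 10 in all, crops included, and the job is handed in when it is done.

```bash
mkdir -p pics; ls; python3 - <<'E'
from workcell import get_obs,cams
import cv2,numpy as np
o=get_obs();print({k:np.round(v,3).tolist() for k,v in o.items()})
for n in("scene","top"):
    d=cams.get_image(n);cv2.imwrite(f"pics/{n}0.png",d["pixels"]);np.savez(f"{n}0.npz",**d)
    print(n,d["K"].tolist(),d["k1"],np.round(-d["R"].T@d["t"],3))
E
```

```text
pics
{'clock': 0.0, 'joints': [-1.224, 0.053, 1.402, 0.0, 1.689, -0.07], 'dq': [0.001, -0.002, 0.0, -0.001, 0.001, 0.001], 'tau': [0.0, -38.166, -36.019, -0.0, 0.006, 0.0], 'tcp_pos': [0.212, -0.48, 0.21], 'ee_rot': [[0.914, 0.405, -0.001], [0.405, -0.914, 0.002], [0.0, -0.002, -1.0]], 'wrist_force': [-0.071, 0.29, -0.58], 'wrist_torque': [-0.013, 0.061, -0.021], 'finger_force': 0.0, 'grip_width': 0.085}
scene [[471.14647234958215, 0.0, 260.73757795302186], [0.0, 471.14647234958215, 183.9874984320187], [0.0, 0.0, 1.0]] 0.0390630997914774 [0.144 0.885 0.777]
top [[405.9497516720696, 0.0, 257.67372574516116], [0.0, 405.9497516720696, 186.94041033173184], [0.0, 0.0, 1.0]] -0.12933933757882246 [0.339 0.115 1.162]
```

View pics/scene0.png

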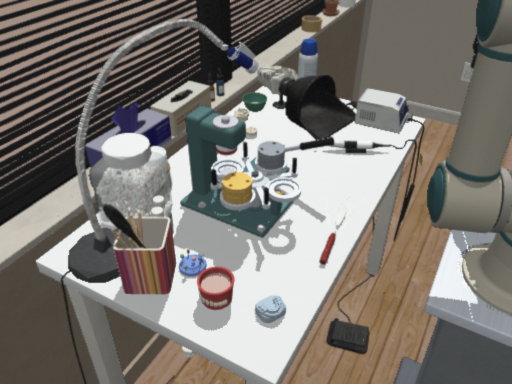

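View pics/top0.png

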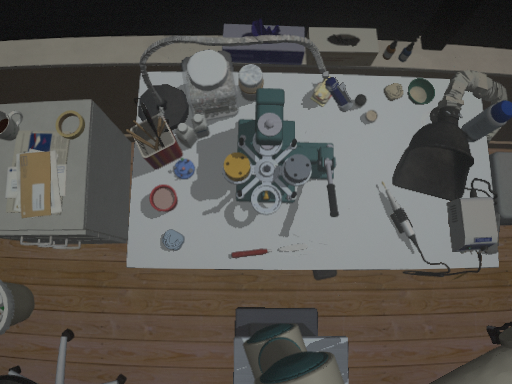

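Top view: brass flask at (237,166), left nest; grey at (297,168), right; hub about (267,170); handle grip about (333,200); spatula at (250,253) between press and robot. So the carousel must go clockwise by 90°. I'll take enlarged crops for pin pixels.

```bash
python3 - <<'E'
import cv2
a=cv2.imread("pics/top0.png")[80:260,195:365];b=cv2.imread("pics/scene0.png")[95:245,170:345]
cv2.imwrite("pics/topc.png",cv2.convertScaleAbs(cv2.resize(a,None,fx=3.3,fy=3.3,interpolation=2),alpha=1.6,beta=10))
cv2.imwrite("pics/scenec.png",cv2.resize(b,None,fx=4,fy=4,interpolation=2))
E
```

```text
(no output)
```

View pics/topc.png

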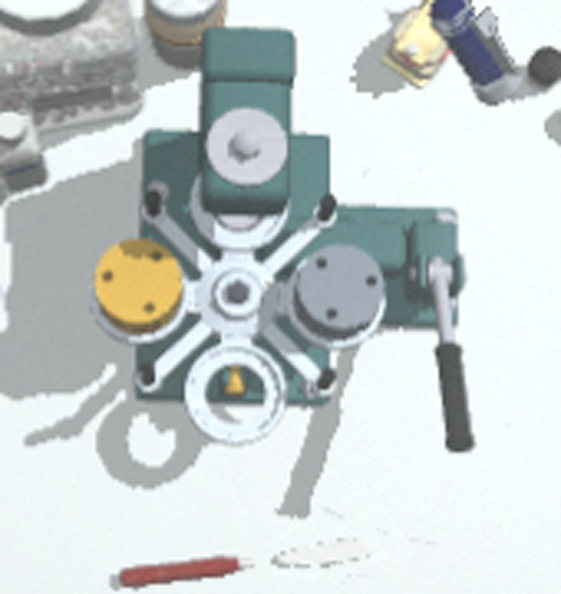

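View pics/scenec.png

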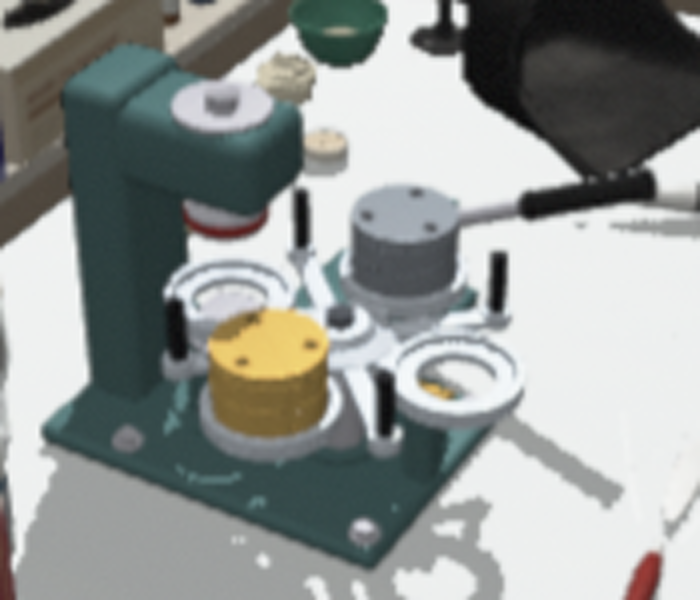

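Top crop: brass top (138,285), grey (340,288), hub (238,289), pin tops ~(152,197),(147,382),(329,202),(327,373), grip end (459,445). Scene crop: hub (341,312), pin tops (176,301),(384,373),(301,192),(499,255), brass top (268,343), grey (405,213), grip end (650,186). Triangulate.

```bash
cat > h.py <<'E'
import numpy as np
def ray(d,u,v):
    K=d["K"];p=np.array([(u-K[0,2])/K[0,0],(v-K[1,2])/K[1,1]]);k=float(d["k1"]);q=p.copy()
    for _ in range(20): q=p/(1+k*(q@q))
    R=d["R"];r=R.T@np.r_[q,1];return -R.T@d["t"],r/np.linalg.norm(r)
def tri(a,b):
    A=0;B=0
    for c,r in(a,b):
        P=np.eye(3)-np.outer(r,r);A=A+P;B=B+P@c
    X=np.linalg.solve(A,B)
    return X,[np.linalg.norm(np.cross(X-c,r)) for c,r in(a,b)]
def plane(a,z): c,r=a;return c+r*(z-c[2])/r[2]
def proj(d,X):
    c=d["R"]@X+d["t"];q=c[:2]/c[2];q=q*(1+float(d["k1"])*(q@q));return d["K"][:2,:2]@q+d["K"][:2,2]
E
python3 - <<'E'
from h import *
T=dict(np.load("top0.npz"));S=dict(np.load("scene0.npz"))
P=dict(hub=(238,289,341,312,.118),pin0=(152,197,176,301,.142),pin1=(147,382,384,373,.142),pin3=(329,202,301,192,.142),pin2=(327,373,499,255,.142),brass=(138,285,268,343,.144),grey=(340,288,405,213,.144),gripend=(459,445,650,186,.16),head=(246,147,222,100,.25))
for n,(a,b,c,d,z) in P.items():
    rt=ray(T,(a+.5)/3.3-.5+195,(b+.5)/3.3-.5+80);rs=ray(S,(c+.5)/4-.5+170,(d+.5)/4-.5+95)
    X,e=tri(rt,rs);print(n,X.round(4),np.round(e,4),plane(rt,z).round(4)[:2],plane(rs,z).round(4)[:2])
E
```

```text
hub [0.6028 0.0724 0.1147] [0.0001 0.0001] [0.6018 0.0725] [0.6006 0.0765]
pin0 [0.6724 0.143  0.1409] [0.0016 0.0016] [0.6704 0.1423] [0.6733 0.1443]
pin1 [0.5268 0.1458 0.1433] [0.0065 0.0065] [0.5208 0.1436] [0.5342 0.1452]
pin3 [0.6707 0.0014 0.1404] [0.0017 0.0017] [0.6684 0.001 ] [0.6713 0.0037]
pin2 [0.5304 0.0041 0.1405] [0.0006 0.0006] [0.5295 0.004 ] [0.5301 0.0062]
brass [0.6011 0.1532 0.1423] [0.0034 0.0034] [0.5975 0.152 ] [0.6035 0.1554]
grey [ 0.5993 -0.0062  0.1429] [0.0019 0.0019] [ 0.5972 -0.0066] [ 0.6006 -0.0046]
gripend [ 0.4733 -0.0953  0.1541] [0.0009 0.0009] [ 0.4717 -0.0943] [ 0.4711 -0.0859]
head [0.6805 0.0727 0.2381] [0.0021 0.0021] [0.674  0.0725] [0.6711 0.0906]
```

Press origin ≈ (0.601, 0.073), yaw ≈ 0; hub 115 mm, pins 141 mm, flask tops 143 mm high, all matching the text. Plan: straddle pin_2 (front right) with the fingers and drag it clockwise along the open front.

```bash
cat >> h.py <<'E'
def rel(p,yaw):
    """shift/turn (pendant units) from present pose to tool-down pose with tool x at yaw deg"""
    from workcell import get_obs
    from scipy.spatial.transform import Rotation as Rn
    o=get_obs();R0=np.array(o["ee_rot"]);s=R0.T@(np.array(p)-o["tcp_pos"])/.03
    y=np.radians(yaw);Rt=np.array([[np.cos(y),np.sin(y),0],[np.sin(y),-np.cos(y),0],[0,0,-1]])
    return np.r_[s,np.degrees(Rn.from_matrix(R0.T@Rt).as_rotvec())/6].round(2).tolist()
E
python3 - <<'E'
from h import *
print(rel((.530,.003,.21),45))
E
```

```text
[16.19, -10.43, 0.01, -0.01, -0.0, -3.52]
```

```bash
python3 -m pendant '[[0.7,-0.45,0,0,0,-0.2,190],[1.6,-1,0,0,0,-0.4,190],[2.7,-1.7,0,0,0,-0.7,190],[3.8,-2.4,0,0,0,-1,190],[4.9,-3.1,0,0,0,-1.3,190],[6,-3.8,0,0,0,-1.6,190],[7.1,-4.5,0,0,0,-1.9,190],[8.1,-5.2,0,0,0,-2.2,190],[9.1,-5.8,0,0,0,-2.5,190],[9.8,-6.3,0,0,0,-2.7,190],[10.2,-6.6,0,0,0,-2.8,190],[10.2,-6.6,0,0,0,-2.8,190]]' && python3 -c "
from h import *
print(rel((.530,.003,.21),45))"
```

```text
clock: 1.1
tcp_pos: [0.4131, -0.1728, 0.2103]
ee_rot: [[0.756, 0.655, -0.0], [0.655, -0.756, 0.001], [0.0, -0.001, -1.0]]
wrist_force: [-0.1, -0.2, -0.2]
grip_width: 0.0217
finger_force: 0.0
[6.78, -1.87, 0.01, -0.01, -0.0, -0.68]
```

```bash
python3 -m pendant '[[0.6,-0.15,0,0,0,-0.1,190],[1.4,-0.4,0,0,0,-0.2,190],[2.4,-0.65,0,0,0,-0.3,190],[3.4,-0.9,0,0,0,-0.4,190],[4.4,-1.2,0,0,0,-0.5,190],[5.3,-1.45,0,0,0,-0.6,190],[6,-1.65,0,0,0,-0.7,190],[6.5,-1.8,0,0,0,-0.7,190],[6.78,-1.87,0,0,0,-0.7,190],[6.78,-1.87,0,0,0,-0.7,190],[6.78,-1.87,0,0,0,-0.7,190]]' && python3 -c "
from h import *
from workcell import cams
import cv2
print(rel((.530,.003,.21),45))
d=cams.get_image('wrist');cv2.imwrite('pics/w1.png',d['pixels']);np.savez('w1.npz',**d);print(proj(d,np.array([.530,.0035,.142])))"
```

```text
clock: 2.02
tcp_pos: [0.5296, -0.0008, 0.2104]
ee_rot: [[0.709, 0.705, -0.001], [0.705, -0.709, -0.0], [-0.001, -0.0, -1.0]]
wrist_force: [-0.1, 0.1, 0.6]
grip_width: 0.0219
finger_force: 0.0
[0.1, -0.08, 0.01, -0.0, 0.01, -0.02]
[250.65080464 197.1353395 ]
```

View pics/w1.png

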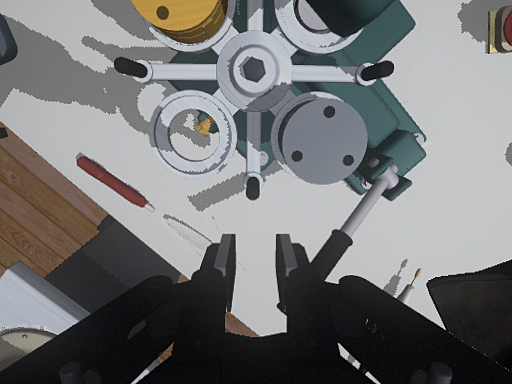

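Wrist view: pin_2 top at ~(252,191), hub nut (254,68), pin_1 top (123,64), pin_3 top (383,68).

```bash
python3 -c "
from h import *
d=dict(np.load('w1.npz'))
for n,u,v,z in(('pin2',252,191,.142),('hub',254,68,.118),('pin1',123,64,.142),('pin3',383,68,.142)): print(n,plane(ray(d,u,v),z).round(4))
print(rel((.532,.003,.12),45))"
```

```text
pin2 [0.5346 0.0065 0.142 ]
hub [0.6055 0.0746 0.118 ]
pin1 [0.5368 0.1446 0.142 ]
pin3 [0.6724 0.0044 0.142 ]
[0.16, -0.04, 3.02, 0.0, 0.01, -0.03]
```

```bash
python3 -m pendant '[[0.1,-0.04,0.5,0,0,0,190],[0.16,-0.04,1.2,0,0,0,190],[0.16,-0.04,1.9,0,0,0,190],[0.16,-0.04,2.5,0,0,0,190],[0.16,-0.04,2.9,0,0,0,190],[0.16,-0.04,3.1,0,0,0,200],[0.16,-0.04,3.1,0,0,0,205],[0.16,-0.04,3.1,0,0,0,205]]' && python3 -c "
from h import *
o=__import__('workcell').get_obs();p=np.array(o['tcp_pos']);R=np.array(o['ee_rot'])
hub=np.array([.603,.0735])
r0=p[:2]-hub;print(np.hypot(*r0),np.degrees(np.arctan2(r0[1],r0[0])))
for k in range(1,13):
    a=np.radians(225-2.5*k);q=np.r_[hub+.1*np.array([np.cos(a),np.sin(a)]),.117];print(rel(q,45-2.5*k))
"
```

```text
clock: 2.73
tcp_pos: [0.5327, 0.0038, 0.1185]
ee_rot: [[0.709, 0.705, 0.001], [0.705, -0.709, -0.0], [0.001, 0.001, -1.0]]
wrist_force: [-0.1, 0.7, -0.0]
grip_width: 0.0167
finger_force: 0.0
0.09898949443663171 -135.23229937288485
[-0.03, -0.13, 0.05, 0.01, -0.01, 0.39]
[-0.02, -0.28, 0.05, 0.01, -0.01, 0.81]
[-0.01, -0.42, 0.05, 0.01, -0.01, 1.22]
[0.02, -0.57, 0.05, 0.01, -0.01, 1.64]
[0.04, -0.71, 0.05, 0.01, -0.01, 2.06]
[0.08, -0.85, 0.05, 0.01, -0.01, 2.47]
[0.12, -0.99, 0.05, 0.01, -0.01, 2.89]
[0.16, -1.13, 0.05, 0.01, -0.01, 3.31]
[0.22, -1.26, 0.05, 0.01, -0.01, 3.72]
[0.27, -1.4, 0.05, 0.01, -0.01, 4.14]
[0.34, -1.53, 0.05, 0.01, -0.01, 4.56]
[0.41, -1.65, 0.05, 0.01, -0.01, 4.97]
```

```bash
python3 -m pendant '[[0,-0.14,0.03,0,0,0.4,205],[0,-0.28,0.03,0,0,0.8,205],[0,-0.43,0.03,0,0,1.25,205],[0.02,-0.57,0.03,0,0,1.65,205],[0.04,-0.71,0.03,0,0,2.05,205],[0.08,-0.85,0.03,0,0,2.5,205],[0.12,-1,0.03,0,0,2.9,205],[0.16,-1.13,0.03,0,0,3.3,205],[0.22,-1.27,0.03,0,0,3.7,205],[0.28,-1.4,0.03,0,0,4.15,205],[0.34,-1.53,0.03,0,0,4.55,205],[0.41,-1.65,0.03,0,0,5,205]]' && python3 -c "
from h import *
hub=np.array([.603,.0735])
for k in range(1,13):
    a=np.radians(195-2.5*k);q=np.r_[hub+.1*np.array([np.cos(a),np.sin(a)]),.117];print(rel(q,15-2.5*k))
"
```

```text
clock: 3.73
tcp_pos: [0.507, 0.0479, 0.1186]
ee_rot: [[0.967, 0.255, 0.003], [0.255, -0.967, -0.0], [0.003, 0.001, -1.0]]
wrist_force: [-0.6, -0.5, 0.7]
grip_width: 0.0167
finger_force: 0.4
[-0.02, -0.14, 0.05, 0.01, -0.03, 0.38]
[-0.01, -0.29, 0.05, 0.01, -0.03, 0.79]
[0.0, -0.43, 0.05, 0.01, -0.03, 1.21]
[0.03, -0.57, 0.05, 0.01, -0.03, 1.63]
[0.05, -0.72, 0.05, 0.01, -0.03, 2.04]
[0.09, -0.86, 0.05, 0.01, -0.03, 2.46]
[0.13, -1.0, 0.05, 0.01, -0.03, 2.88]
[0.17, -1.14, 0.05, 0.01, -0.03, 3.29]
[0.23, -1.27, 0.05, 0.01, -0.03, 3.71]
[0.28, -1.41, 0.05, 0.0, -0.03, 4.13]
[0.35, -1.54, 0.05, 0.0, -0.03, 4.54]
[0.42, -1.66, 0.05, 0.0, -0.03, 4.96]
```

```bash
python3 -m pendant '[[0,-0.14,0,0,0,0.4,205],[0,-0.28,0,0,0,0.8,205],[0,-0.43,0,0,0,1.25,205],[0.02,-0.57,0,0,0,1.65,205],[0.04,-0.71,0,0,0,2.05,205],[0.08,-0.85,0,0,0,2.5,205],[0.12,-1,0,0,0,2.9,205],[0.16,-1.13,0,0,0,3.3,205],[0.22,-1.27,0,0,0,3.7,205],[0.28,-1.4,0,0,0,4.15,205],[0.34,-1.53,0,0,0,4.55,205],[0.41,-1.65,0,0,0,5,205]]' && python3 -c "
from h import *
hub=np.array([.603,.0735])
for k in range(1,14):
    a=np.radians(165-2.5*k);q=np.r_[hub+.1*np.array([np.cos(a),np.sin(a)]),.117];print(rel(q,-15-2.5*k))
from workcell import cams
import cv2
for n in('top','scene'):
    d=cams.get_image(n);s=d['pixels'][80:240,180:360] if n=='top' else d['pixels'][95:245,170:345]
    cv2.imwrite('pics/mid_%s.png'%n,cv2.resize(s,None,fx=3,fy=3))
"
```

```text
clock: 4.73
tcp_pos: [0.5062, 0.0991, 0.1186]
ee_rot: [[0.965, -0.263, 0.003], [-0.263, -0.965, -0.0], [0.003, -0.001, -1.0]]
wrist_force: [-0.5, -0.9, -0.4]
grip_width: 0.0168
finger_force: 0.4
[0.01, -0.16, 0.05, -0.01, -0.02, 0.38]
[0.02, -0.3, 0.05, -0.01, -0.02, 0.79]
[0.03, -0.45, 0.05, -0.01, -0.02, 1.21]
[0.05, -0.59, 0.05, -0.01, -0.02, 1.63]
[0.08, -0.73, 0.05, -0.01, -0.02, 2.04]
[0.11, -0.88, 0.05, -0.01, -0.02, 2.46]
[0.15, -1.01, 0.05, -0.01, -0.02, 2.88]
[0.2, -1.15, 0.05, -0.01, -0.02, 3.29]
[0.25, -1.29, 0.05, -0.01, -0.02, 3.71]
[0.31, -1.42, 0.05, -0.01, -0.02, 4.13]
[0.37, -1.55, 0.05, -0.01, -0.02, 4.54]
[0.44, -1.68, 0.05, -0.01, -0.02, 4.96]
[0.52, -1.8, 0.05, -0.01, -0.02, 5.38]
```

View pics/mid_scene.png

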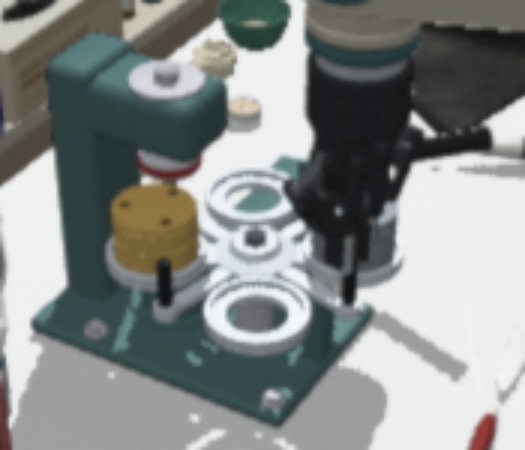

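The carousel has turned ~60° with the brass flask at (155,230), approaching the pad. The pin is held between the fingers at (348,270). I'll continue the arc.

```bash
python3 -m pendant '[[0,-0.15,0,0,0,0.4,205],[0.01,-0.29,0,0,0,0.8,205],[0.02,-0.44,0,0,0,1.25,205],[0.04,-0.58,0,0,0,1.65,205],[0.07,-0.73,0,0,0,2.05,205],[0.1,-0.87,0,0,0,2.5,205],[0.14,-1.01,0,0,0,2.9,205],[0.19,-1.15,0,0,0,3.3,205],[0.24,-1.28,0,0,0,3.7,205],[0.3,-1.42,0,0,0,4.15,205],[0.37,-1.55,0,0,0,4.55,205],[0.44,-1.68,0,0,0,5,205]]' && python3 -m pendant '[[0,-0.03,0,0,0,0,205],[0,-0.03,0,0,0,0,205],[0,0,0,0,0,0,195],[0,0,0,0,0,0,185],[0,0,0,0,0,0,185],[0,0,0,0,0,0,185]]' && python3 -c "
from h import *
from workcell import cams
import cv2
for n in('top','scene'):
    d=cams.get_image(n);np.savez('e_'+n,**d)
    s=d['pixels'][95:245,170:345];cv2.imwrite('pics/end_%s.png'%n,cv2.resize(s,None,fx=4,fy=4,interpolation=2))
"
```

```text
clock: 5.83
tcp_pos: [0.5314, 0.1439, 0.1178]
ee_rot: [[0.705, -0.709, 0.0], [-0.709, -0.705, -0.0], [0.0, -0.0, -1.0]]
wrist_force: [-1.7, -0.3, 1.5]
grip_width: 0.0167
finger_force: 0.8
clock: 6.33
tcp_pos: [0.5313, 0.1441, 0.1169]
ee_rot: [[0.706, -0.708, 0.0], [-0.708, -0.706, -0.0], [0.0, -0.0, -1.0]]
wrist_force: [-0.3, -0.1, -0.4]
grip_width: 0.0234
finger_force: 0.0
```

View pics/end_scene.png

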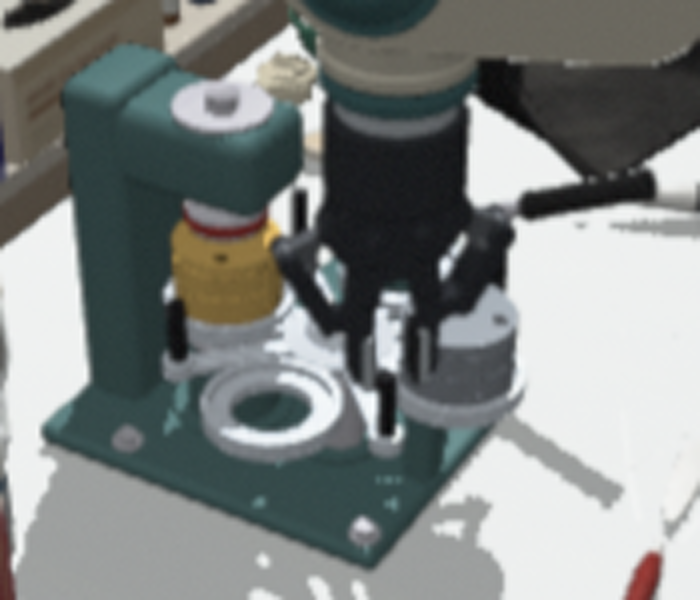

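Pins are at the same pixels as at the start ((176,302), (385,375), (300,192)), so the carousel is in its detent; brass under the pad at (228,270), grey at the front. Lift off and go to the handle.

```bash
python3 -m pendant '[[0,0,-0.4,0,0,0,185],[0,0,-1,0,0,0,185],[0,0,-1.7,0,0,0,185],[0,0,-2.3,0,0,0,185],[0,0,-2.6,0,0,0,185],[0,0,-2.7,0,0,0,185],[0,0,-2.7,0,0,0,185]]' && python3 -c "
from h import *
print(rel((.502,-.0955,.195),0))"
```

```text
clock: 7.02
tcp_pos: [0.5316, 0.1442, 0.1985]
ee_rot: [[0.706, -0.709, 0.001], [-0.709, -0.706, 0.0], [0.001, -0.001, -1.0]]
wrist_force: [-0.2, 0.6, 0.3]
grip_width: 0.0236
finger_force: 0.0
[4.97, 6.34, 0.11, -0.01, -0.01, -7.52]
```

```bash
python3 -m pendant '[[0.25,0.3,0,0,0,-0.4,255],[0.7,0.9,0,0,0,-1.1,255],[1.2,1.6,0,0,0,-1.9,255],[1.8,2.3,0,0,0,-2.7,255],[2.4,3.1,0,0,0,-3.6,255],[3,3.8,0,0,0,-4.5,255],[3.6,4.6,0,0,0,-5.4,255],[4.1,5.3,0,0,0,-6.3,255],[4.6,5.8,0,0,0,-7,255],[4.9,6.2,0.1,0,0,-7.4,255],[4.97,6.34,0.1,0,0,-7.5,255],[4.97,6.34,0.1,0,0,-7.5,255]]' && python3 -c "
from h import *
from workcell import cams
import cv2
print(rel((.504,-.0955,.16),0))
for n in('top','wrist'):
    d=cams.get_image(n);np.savez('h_'+n,**d);a=d['pixels'][80:240,180:380]if n=='top' else d['pixels']
    cv2.imwrite('pics/h_%s.png'%n,cv2.convertScaleAbs(cv2.resize(a,None,fx=3 if n=='top' else 1,fy=3 if n=='top' else 1),alpha=1.5))
d=dict(np.load('h_wrist.npz'));print(proj(d,np.array([.504,-.0955,.151])))
"
```

```text
clock: 8.02
tcp_pos: [0.501, -0.0962, 0.1934]
ee_rot: [[1.0, -0.004, -0.002], [-0.004, -1.0, 0.001], [-0.002, -0.001, -1.0]]
wrist_force: [-0.0, 0.7, 0.3]
grip_width: -0.0003
finger_force: 0.0
[0.1, -0.02, 1.11, -0.01, 0.02, -0.04]
[255.65479107 208.30737933]
```

View pics/h_wrist.png

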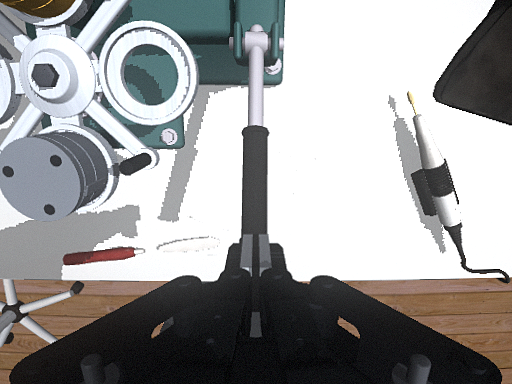

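Grip is centred under the closed fingers (grip at col 256, fingers at 257). First stroke.

```bash
python3 -m pendant '[[0.1,0,0.5,0,0,0,255],[0.1,0,1,0,0,0,255],[0.1,0,1.35,0,0,0,255],[0.08,0,1.6,0,0,0,255],[0.02,0,1.9,0,0,0,255],[-0.06,0,2.2,0,0,0,255],[-0.14,0,2.5,0,0,0,255]]' && python3 -m pendant '[[-0.06,0,0.3,0,0,0,255],[-0.12,0,0.6,0,0,0,255],[-0.17,0,0.9,0,0,0,255],[-0.2,0,1.2,0,0,0,255],[-0.22,0,1.5,0,0,0,255],[-0.22,0,1.7,0,0,0,255],[-0.22,0,1.8,0,0,0,255],[-0.22,0,1.87,0,0,0,255],[-0.22,0,1.92,0,0,0,255],[-0.22,0,1.92,0,0,0,255]]'
```

```text
clock: 8.7
tcp_pos: [0.4976, -0.0955, 0.1197]
ee_rot: [[1.0, -0.002, 0.001], [-0.002, -1.0, -0.0], [0.001, 0.0, -1.0]]
wrist_force: [-0.3, 0.1, 1.8]
grip_width: -0.0001
finger_force: 1.0
clock: 9.53
tcp_pos: [0.4902, -0.0957, 0.0617]
ee_rot: [[1.0, -0.002, -0.002], [-0.002, -1.0, -0.0], [-0.002, 0.0, -1.0]]
wrist_force: [-5.2, -0.4, 6.2]
grip_width: 0.0001
finger_force: 3.1
```

```bash
python3 -m pendant '[[0.02,0,0.05,0,0,0,255],[0.04,0,0.1,0,0,0,255],[0.05,0,0.12,0,0,0,255]]' && python3 -m pendant '[[0,0,-0.3,0,0,0,255],[0,0,-0.8,0,0,0,255],[0.1,0,-1.3,0,0,0,255],[0.2,0,-1.8,0,0,0,255],[0.3,0,-2.3,0,0,0,255],[0.36,0,-2.8,0,0,0,255],[0.4,0,-3.2,0,0,0,255],[0.4,0,-3.4,0,0,0,255],[0.4,0,-3.4,0,0,0,255],[0.4,0,-3.4,0,0,0,255]]' && python3 -c "
from workcell import cams
import cv2
d=cams.get_image('scene');cv2.imwrite('pics/s1.png',cv2.resize(d['pixels'][95:245,170:345],None,fx=4,fy=4,interpolation=2))"
```

```text
clock: 9.78
tcp_pos: [0.4918, -0.0958, 0.0583]
ee_rot: [[1.0, -0.002, -0.002], [-0.002, -1.0, -0.0], [-0.002, 0.0, -1.0]]
wrist_force: [-6.2, -0.2, 6.5]
grip_width: -0.0002
finger_force: 3.4
clock: 10.62
tcp_pos: [0.5043, -0.0956, 0.1601]
ee_rot: [[1.0, -0.002, -0.0], [-0.002, -1.0, 0.0], [-0.0, -0.0, -1.0]]
wrist_force: [0.5, -0.3, 0.3]
grip_width: 0.0002
finger_force: 0.0
```

View pics/s1.png

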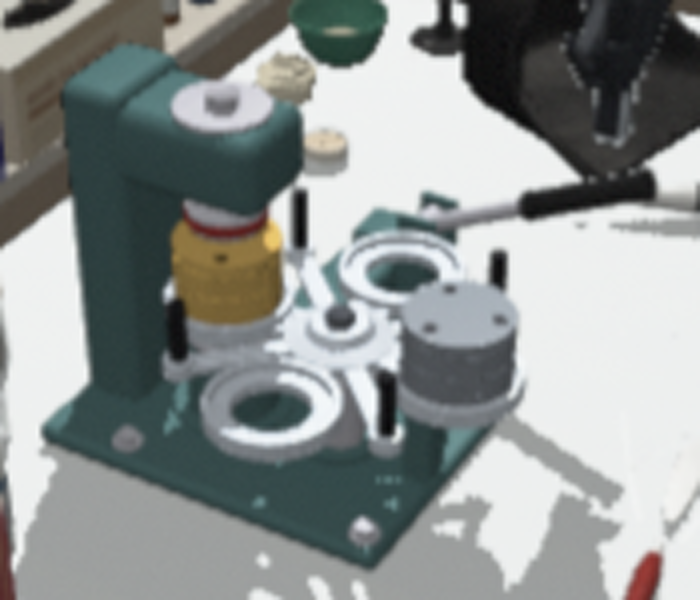

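The handle is back up (same pixels as at the start), and brass is still down and centred under the pad. Second stroke, in force-checked steps.

```bash
python3 -m pendant '[[0,0,0.2,0,0,0,255],[0,0,0.35,0,0,0,255],[-0.02,0,0.55,0,0,0,255],[-0.06,0,0.75,0,0,0,255],[-0.1,0,0.95,0,0,0,255],[-0.16,0,1.15,0,0,0,255],[-0.2,0,1.3,0,0,0,255]]' && python3 -m pendant '[[-0.06,0,0.2,0,0,0,255],[-0.12,0,0.4,0,0,0,255],[-0.16,0,0.6,0,0,0,255],[-0.2,0,0.8,0,0,0,255],[-0.2,0,0.8,0,0,0,255]]' && python3 -m pendant '[[-0.02,0,0.2,0,0,0,255],[-0.04,0,0.4,0,0,0,255],[-0.04,0,0.6,0,0,0,255],[-0.04,0,0.8,0,0,0,255],[-0.04,0,0.8,0,0,0,255]]'
```

```text
clock: 11.25
tcp_pos: [0.4982, -0.0957, 0.1211]
ee_rot: [[1.0, -0.002, -0.0], [-0.002, -1.0, -0.0], [-0.0, 0.0, -1.0]]
wrist_force: [-2.7, 1.2, 5.3]
grip_width: 0.0002
finger_force: 2.3
clock: 11.67
tcp_pos: [0.492, -0.0957, 0.0969]
ee_rot: [[1.0, -0.002, -0.001], [-0.002, -1.0, -0.0], [-0.001, 0.0, -1.0]]
wrist_force: [-0.1, -0.8, 5.7]
grip_width: 0.0001
finger_force: 2.3
clock: 12.08
tcp_pos: [0.4911, -0.0958, 0.0732]
ee_rot: [[1.0, -0.002, -0.0], [-0.002, -1.0, -0.0], [-0.0, 0.0, -1.0]]
wrist_force: [-1.4, -0.2, 5.3]
grip_width: 0.0001
finger_force: 2.9
```

```bash
python3 -m pendant '[[0,0,0.15,0,0,0,255],[0.02,0,0.3,0,0,0,255],[0.04,0,0.42,0,0,0,255],[0.05,0,0.5,0,0,0,255],[0.05,0,0.5,0,0,0,255]]' && python3 -c "
from workcell import cams
import cv2
d=cams.get_image('scene');cv2.imwrite('pics/s2.png',cv2.resize(d['pixels'][95:245,170:345],None,fx=4,fy=4,interpolation=2))"
```

```text
clock: 12.5
tcp_pos: [0.4922, -0.0958, 0.0587]
ee_rot: [[1.0, -0.002, -0.001], [-0.002, -1.0, -0.0], [-0.001, 0.0, -1.0]]
wrist_force: [-6.0, -0.0, 7.3]
grip_width: -0.0
finger_force: 3.6
```

View pics/s2.png

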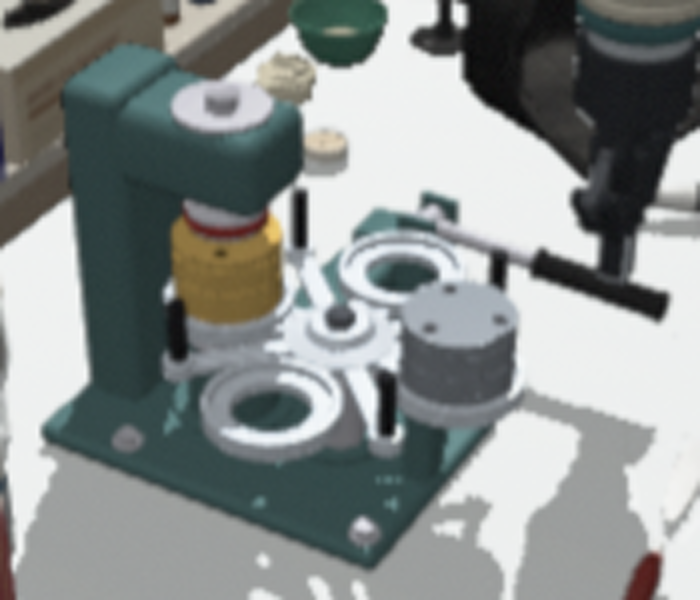

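The handle is fully down (grip (600,285)) and brass seems slightly raised. Return and take the third stroke with force checks; brass height from a colour mask.

```bash
cat >m.py <<'E'
from workcell import cams
import cv2,numpy as np
def m(p):
    h=cv2.cvtColor(p[95:200,200:250],cv2.COLOR_BGR2HSV);k=cv2.inRange(h,(15,110,60),(32,255,255))
    r=np.where(k.sum(1)>255*14)[0];c=np.where(k.sum(0)>255*8)[0];return r[0],r[-1],c[0],c[-1],np.argwhere(k)[:,0].mean().round(2)
print('down',m(np.load('e_scene.npz')['pixels']),'now',m(cams.get_image('scene')['pixels']))
E
python3 m.py; python3 -m pendant '[[0,0,-0.3,0,0,0,255],[0,0,-0.8,0,0,0,255],[0.1,0,-1.3,0,0,0,255],[0.2,0,-1.8,0,0,0,255],[0.3,0,-2.3,0,0,0,255],[0.36,0,-2.8,0,0,0,255],[0.4,0,-3.2,0,0,0,255],[0.4,0,-3.4,0,0,0,255],[0.4,0,-3.4,0,0,0,255],[0.4,0,-3.4,0,0,0,255]]' && python3 m.py && python3 -m pendant '[[0,0,0.2,0,0,0,255],[0,0,0.35,0,0,0,255],[-0.02,0,0.45,0,0,0,255],[-0.03,0,0.55,0,0,0,255],[-0.03,0,0.55,0,0,0,255]]'
```

```text
down (np.int64(60), np.int64(78), np.int64(13), np.int64(39), np.float64(68.44)) now (np.int64(60), np.int64(78), np.int64(13), np.int64(39), np.float64(67.77))
clock: 13.43
tcp_pos: [0.5045, -0.0956, 0.1602]
ee_rot: [[1.0, -0.002, -0.0], [-0.002, -1.0, 0.0], [-0.0, -0.0, -1.0]]
wrist_force: [0.6, 0.1, 0.7]
grip_width: -0.0001
finger_force: 0.0
down (np.int64(60), np.int64(78), np.int64(13), np.int64(39), np.float64(68.44)) now (np.int64(60), np.int64(78), np.int64(13), np.int64(39), np.float64(67.87))
clock: 13.9
tcp_pos: [0.5033, -0.0955, 0.1428]
ee_rot: [[1.0, -0.002, -0.002], [-0.002, -1.0, 0.0], [-0.002, -0.0, -1.0]]
wrist_force: [-1.6, 0.1, -0.3]
grip_width: -0.0001
finger_force: 0.0
```

```bash
python3 -m pendant '[[-0.05,0,0.2,0,0,0,255],[-0.1,0,0.4,0,0,0,255],[-0.15,0,0.6,0,0,0,255],[-0.18,0,0.75,0,0,0,255],[-0.18,0,0.75,0,0,0,255]]' && python3 -m pendant '[[-0.06,0,0.2,0,0,0,255],[-0.12,0,0.4,0,0,0,255],[-0.16,0,0.6,0,0,0,255],[-0.2,0,0.8,0,0,0,255],[-0.2,0,0.8,0,0,0,255]]' && python3 m.py
```

```text
clock: 14.32
tcp_pos: [0.498, -0.0957, 0.121]
ee_rot: [[1.0, -0.002, -0.001], [-0.002, -1.0, -0.0], [-0.001, 0.0, -1.0]]
wrist_force: [0.2, -0.5, 5.6]
grip_width: 0.0002
finger_force: 2.4
clock: 14.73
tcp_pos: [0.4921, -0.0957, 0.0971]
ee_rot: [[1.0, -0.002, -0.0], [-0.002, -1.0, -0.0], [-0.0, 0.0, -1.0]]
wrist_force: [-1.6, 0.1, 5.6]
grip_width: 0.0003
finger_force: 2.7
down (np.int64(60), np.int64(78), np.int64(13), np.int64(39), np.float64(68.44)) now (np.int64(60), np.int64(77), np.int64(13), np.int64(39), np.float64(67.22))
```

```bash
python3 -m pendant '[[-0.02,0,0.15,0,0,0,255],[-0.04,0,0.3,0,0,0,255],[-0.04,0,0.45,0,0,0,255],[-0.04,0,0.45,0,0,0,255]]' && python3 -m pendant '[[0,0,0.15,0,0,0,255],[0,0,0.3,0,0,0,255],[0,0,0.45,0,0,0,255],[0,0,0.45,0,0,0,255]]' && python3 -m pendant '[[0,0,0.12,0,0,0,255],[0.02,0,0.25,0,0,0,255],[0.04,0,0.38,0,0,0,255],[0.04,0,0.38,0,0,0,255]]' && python3 m.py
```

```text
clock: 15.12
tcp_pos: [0.4911, -0.0958, 0.0841]
ee_rot: [[1.0, -0.002, -0.0], [-0.002, -1.0, -0.0], [-0.0, 0.0, -1.0]]
wrist_force: [-1.1, 0.1, 6.1]
grip_width: 0.0001
finger_force: 2.9
clock: 15.45
tcp_pos: [0.4912, -0.0958, 0.0707]
ee_rot: [[1.0, -0.002, -0.0], [-0.002, -1.0, -0.0], [-0.0, 0.0, -1.0]]
wrist_force: [-3.1, -0.5, 8.0]
grip_width: -0.0003
finger_force: 3.5
clock: 15.78
tcp_pos: [0.492, -0.0959, 0.06]
ee_rot: [[1.0, -0.002, -0.001], [-0.002, -1.0, -0.0], [-0.001, 0.0, -1.0]]
wrist_force: [-9.4, 0.3, 13.6]
grip_width: -0.0001
finger_force: 7.1
down (np.int64(60), np.int64(78), np.int64(13), np.int64(39), np.float64(68.44)) now (np.int64(60), np.int64(76), np.int64(13), np.int64(39), np.float64(66.68))
```

Force has risen to 13.6 N, close to full travel, so it could be pad or end stop. I'll take a fourth stroke, which should stiffen clear of the stop.

```bash
python3 -m pendant '[[0,0,-0.3,0,0,0,255],[0,0,-0.8,0,0,0,255],[0.1,0,-1.3,0,0,0,255],[0.2,0,-1.8,0,0,0,255],[0.3,0,-2.3,0,0,0,255],[0.36,0,-2.8,0,0,0,255],[0.4,0,-3.2,0,0,0,255],[0.4,0,-3.4,0,0,0,255],[0.4,0,-3.4,0,0,0,255],[0.4,0,-3.4,0,0,0,255]]' && python3 m.py && python3 -m pendant '[[0,0,0.2,0,0,0,255],[0,0,0.35,0,0,0,255],[0,0,0.45,0,0,0,255],[0,0,0.55,0,0,0,255],[0,0,0.55,0,0,0,255]]' && python3 -m pendant '[[-0.02,0,0.1,0,0,0,255],[-0.05,0,0.2,0,0,0,255],[-0.05,0,0.2,0,0,0,255]]'
```

```text
clock: 16.67
tcp_pos: [0.5042, -0.0956, 0.1607]
ee_rot: [[1.0, -0.002, -0.001], [-0.002, -1.0, 0.0], [-0.001, -0.0, -1.0]]
wrist_force: [-0.2, -0.2, -0.2]
grip_width: -0.0002
finger_force: 0.0
down (np.int64(60), np.int64(78), np.int64(13), np.int64(39), np.float64(68.44)) now (np.int64(60), np.int64(76), np.int64(13), np.int64(39), np.float64(66.55))
clock: 17.13
tcp_pos: [0.5039, -0.0955, 0.1435]
ee_rot: [[1.0, -0.002, -0.002], [-0.002, -1.0, 0.0], [-0.002, -0.0, -1.0]]
wrist_force: [-0.3, -0.4, 0.3]
grip_width: 0.0005
finger_force: 0.0
clock: 17.38
tcp_pos: [0.5026, -0.0956, 0.138]
ee_rot: [[1.0, -0.002, -0.001], [-0.002, -1.0, 0.0], [-0.001, -0.0, -1.0]]
wrist_force: [-0.1, 0.8, -0.2]
grip_width: -0.0002
finger_force: 0.0
```

```bash
python3 -m pendant '[[-0.03,0,0.12,0,0,0,255],[-0.07,0,0.25,0,0,0,255],[-0.07,0,0.25,0,0,0,255]]' && python3 -m pendant '[[-0.03,0,0.12,0,0,0,255],[-0.07,0,0.25,0,0,0,255],[-0.07,0,0.25,0,0,0,255]]' && python3 -m pendant '[[-0.03,0,0.1,0,0,0,255],[-0.06,0,0.2,0,0,0,255],[-0.06,0,0.2,0,0,0,255]]'
```

```text
clock: 17.63
tcp_pos: [0.5005, -0.0957, 0.1306]
ee_rot: [[1.0, -0.002, -0.001], [-0.002, -1.0, -0.0], [-0.001, 0.0, -1.0]]
wrist_force: [1.1, -1.1, 0.8]
grip_width: 0.0
finger_force: 0.8
clock: 17.88
tcp_pos: [0.4983, -0.0956, 0.1228]
ee_rot: [[1.0, -0.002, -0.001], [-0.002, -1.0, 0.0], [-0.001, -0.0, -1.0]]
wrist_force: [0.6, 0.2, 1.5]
grip_width: -0.0002
finger_force: 0.9
clock: 18.13
tcp_pos: [0.4965, -0.0956, 0.1169]
ee_rot: [[1.0, -0.002, -0.001], [-0.002, -1.0, 0.0], [-0.001, -0.0, -1.0]]
wrist_force: [0.1, -0.3, 1.8]
grip_width: 0.0004
finger_force: 1.0
```

```bash
python3 -m pendant '[[-0.03,0,0.12,0,0,0,255],[-0.07,0,0.25,0,0,0,255],[-0.07,0,0.25,0,0,0,255]]' && python3 -m pendant '[[-0.03,0,0.12,0,0,0,255],[-0.06,0,0.25,0,0,0,255],[-0.06,0,0.25,0,0,0,255]]' && python3 -m pendant '[[-0.03,0,0.12,0,0,0,255],[-0.04,0,0.25,0,0,0,255],[-0.04,0,0.25,0,0,0,255]]' && python3 m.py
```

```text
clock: 18.38
tcp_pos: [0.4943, -0.0956, 0.1092]
ee_rot: [[1.0, -0.002, -0.001], [-0.002, -1.0, 0.0], [-0.001, -0.0, -1.0]]
wrist_force: [0.6, -0.6, 2.4]
grip_width: -0.0002
finger_force: 1.0
clock: 18.63
tcp_pos: [0.4926, -0.0956, 0.1017]
ee_rot: [[1.0, -0.002, -0.001], [-0.002, -1.0, 0.0], [-0.001, -0.0, -1.0]]
wrist_force: [0.1, 0.5, 2.3]
grip_width: 0.0001
finger_force: 1.0
clock: 18.88
tcp_pos: [0.4914, -0.0956, 0.0942]
ee_rot: [[1.0, -0.002, -0.001], [-0.002, -1.0, 0.0], [-0.001, -0.0, -1.0]]
wrist_force: [-0.2, -2.0, 2.4]
grip_width: 0.0
finger_force: 1.1
down (np.int64(60), np.int64(78), np.int64(13), np.int64(39), np.float64(68.44)) now (np.int64(60), np.int64(76), np.int64(13), np.int64(39), np.float64(66.67))
```

```bash
python3 -m pendant '[[-0.01,0,0.12,0,0,0,255],[-0.02,0,0.25,0,0,0,255],[-0.02,0,0.25,0,0,0,255]]' && python3 -m pendant '[[0,0,0.1,0,0,0,255],[0,0,0.2,0,0,0,255],[0,0,0.2,0,0,0,255]]' && python3 -m pendant '[[0,0,0.1,0,0,0,255],[0,0,0.2,0,0,0,255],[0,0,0.2,0,0,0,255]]'&& python3 -m pendant '[[0,0,0.1,0,0,0,255],[0.02,0,0.2,0,0,0,255],[0.02,0,0.2,0,0,0,255]]'; python3 m.py
```

```text
clock: 19.18
tcp_pos: [0.4909, -0.0956, 0.0867]
ee_rot: [[1.0, -0.002, -0.001], [-0.002, -1.0, 0.0], [-0.001, -0.0, -1.0]]
wrist_force: [0.8, -0.8, 1.8]
grip_width: 0.0002
finger_force: 1.1
clock: 19.43
tcp_pos: [0.491, -0.0956, 0.0809]
ee_rot: [[1.0, -0.002, -0.001], [-0.002, -1.0, 0.0], [-0.001, -0.0, -1.0]]
wrist_force: [-0.7, -0.5, 3.6]
grip_width: -0.0004
finger_force: 1.2
clock: 19.68
tcp_pos: [0.491, -0.0957, 0.0752]
ee_rot: [[1.0, -0.002, -0.001], [-0.002, -1.0, -0.0], [-0.001, 0.0, -1.0]]
wrist_force: [-1.7, 0.1, 3.7]
grip_width: 0.0
finger_force: 2.3
clock: 19.93
tcp_pos: [0.4917, -0.0957, 0.0697]
ee_rot: [[1.0, -0.002, -0.0], [-0.002, -1.0, -0.0], [-0.0, 0.0, -1.0]]
wrist_force: [-3.6, 0.5, 7.7]
grip_width: -0.0
finger_force: 3.8
down (np.int64(60), np.int64(78), np.int64(13), np.int64(39), np.float64(68.44)) now (np.int64(60), np.int64(76), np.int64(13), np.int64(39), np.float64(66.54))
```

```bash
python3 -m pendant '[[0.01,0,0.1,0,0,0,255],[0.02,0,0.2,0,0,0,255],[0.02,0,0.2,0,0,0,255]]' && python3 -m pendant '[[0.01,0,0.05,0,0,0,255],[0.02,0,0.1,0,0,0,255],[0.02,0,0.1,0,0,0,255]]'&& python3 -m pendant '[[0.01,0,0.05,0,0,0,255],[0.02,0,0.1,0,0,0,255],[0.02,0,0.1,0,0,0,255]]'; python3 m.py
```

```text
clock: 20.23
tcp_pos: [0.4921, -0.0958, 0.0642]
ee_rot: [[1.0, -0.002, -0.001], [-0.002, -1.0, -0.0], [-0.001, 0.0, -1.0]]
wrist_force: [-7.0, 0.6, 11.9]
grip_width: -0.0001
finger_force: 5.7
clock: 20.48
tcp_pos: [0.4924, -0.0958, 0.0615]
ee_rot: [[1.0, -0.002, -0.002], [-0.002, -1.0, -0.0], [-0.002, 0.0, -1.0]]
wrist_force: [-8.6, 0.3, 12.8]
grip_width: 0.0004
finger_force: 6.7
clock: 20.73
tcp_pos: [0.493, -0.0958, 0.0587]
ee_rot: [[1.0, -0.002, -0.002], [-0.002, -1.0, -0.0], [-0.002, 0.0, -1.0]]
wrist_force: [-11.5, 1.3, 14.9]
grip_width: -0.0002
finger_force: 7.7
down (np.int64(60), np.int64(78), np.int64(13), np.int64(39), np.float64(68.44)) now (np.int64(60), np.int64(76), np.int64(13), np.int64(39), np.float64(66.61))
```

```bash
python3 -m pendant '[[0,0,0,0,0,0,255],[0,0,0,0,0,0,255],[0,0,0,0,0,0,255],[0,0,0,0,0,0,255],[0,0,0,0,0,0,255],[0,0,0,0,0,0,255]]'; python3 - <<'E'
from h import *
from workcell import cams,get_obs
d=cams.get_image('scene');e=np.load('e_scene.npz')['pixels'];n=d['pixels']
for x in (222,227,232):
  for p in(e,n): print(x,(p[148:182,x,2].astype(int)-p[148:182,x,0]).tolist())
S=d
for z in(.098,.106,.108): print(z,proj(S,np.array([.683-.015,.0735+.030,z])))
E
```

```text
clock: 21.28
tcp_pos: [0.493, -0.0958, 0.059]
ee_rot: [[1.0, -0.002, -0.002], [-0.002, -1.0, -0.0], [-0.002, 0.0, -1.0]]
wrist_force: [-10.3, 1.2, 14.6]
grip_width: 0.0004
finger_force: 7.6
222 [-5, -6, -3, 18, 53, 57, 36, 52, 75, 79, 77, 78, 77, 75, 69, 70, 69, 67, 65, 65, 65, 68, 69, 67, 66, 66, 63, 46, 9, -7, -10, -10, -10, -7]
222 [-5, -5, -3, 17, 54, 56, 35, 51, 74, 79, 75, 68, 69, 69, 66, 65, 65, 66, 67, 67, 65, 65, 65, 66, 64, 35, -4, -11, -12, -10, -9, -10, -10, -8]
227 [-7, -6, -4, 14, 44, 57, 34, 41, 68, 77, 76, 73, 75, 75, 70, 68, 68, 63, 63, 63, 65, 67, 67, 64, 64, 64, 64, 53, 12, -8, -10, -9, -9, -10]
227 [-7, -6, -3, 13, 44, 58, 33, 38, 67, 76, 70, 64, 67, 68, 64, 63, 64, 65, 69, 67, 65, 64, 63, 64, 63, 52, 18, -6, -12, -10, -10, -9, -10, -9]
232 [-12, -4, 14, 40, 53, 30, 43, 70, 78, 79, 79, 78, 77, 69, 67, 68, 66, 64, 62, 63, 64, 64, 63, 64, 63, 62, 60, 35, 5, -9, -10, -9, -10, -10]
232 [-12, -4, 16, 40, 52, 30, 44, 71, 77, 70, 64, 66, 65, 63, 62, 62, 62, 63, 63, 63, 62, 63, 62, 63, 58, 27, -5, -11, -12, -10, -10, -9, -9, -11]
0.098 [225.54590064 176.8871896 ]
0.106 [225.43325604 174.23519117]
0.108 [225.40493446 173.56873479]
```

Holding steadily at 14.6 N. The flask's lower edge is now at row ~173.6 (z ≈ 0.108 m), and its upper edge has risen about 3 px (≈10 mm), so it is against the pad. Handing in.

```bash
python3 -c "
from workcell import ctrl
print(ctrl.close_job())"
```

```text
the job is handed in; nothing more can be done
None
```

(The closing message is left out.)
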